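# Span-calibrate the seed scale with the large check weight

### The job

Calibrate the seed scale: lift the largest check weight out of its wooden block and set it gently, upright, in the centre of the scale's pan, and let go of it. Then, with the gripper, press the wide calibration key (the rightmost of the three keys as you face the scale's front) right down and keep it down for at least three seconds without leaning on it hard; the program finishes while the robot is still holding the key down. Do not press the two round keys, and leave the other weights, the seed dish and the seed pod where they are.

Things in the scene. Friction and masses are not known exactly. Their poses are not given: they have to be found in the camera images.
- scale: Bench scale, fixed: white housing 250 (x) by 190 (y) mm, origin at the centre of its underside, x from front to rear. Rear part (x -30 to 125 mm) 58 mm high, carries the pan; the front is a grey panel rising at 10 degrees from 32 mm high at the front edge to 49 mm, with a dark display and, before it, three grey keys. Left or right of the robot's centre line, front to the robot within 0.35 rad.
- pan (a joint): Travel of the sprung pan straight down, m: 0 empty, up to 0.006 at its overload stop. Stiffness 3000 N/m: the large weight sinks it 1.6 mm; about 18 N on it reaches the stop, which counts as too rough.
- pan_center (a point): Centre of the top face of the pan (moves with it): round flat steel plate, 130 mm across, 4 mm thick, its top 72 mm above the table when empty, 45 mm behind the scale's origin.
- cal_key (a joint): Travel of the wide calibration key, m: 0 released, 0.005 fully down on its stop. Sprung: 1.5 N starts it moving, 6.5 N is fully down, and it comes back up when let go. It moves at right angles to the sloping panel (10 degrees off vertical).
- cal_key_top (a point): Centre of the top face of the calibration key (moves with it): oblong, 20 mm (along the slope) by 32 mm (across the scale), standing 8 mm out of the panel when released, the rightmost key as one faces the scale's front (scale's -y side). z axis out of the panel. In the scale's frame the point lies at x -103, y -55, z 44 mm when released.
- key_left (a joint): Travel of the leftmost key (round, 20 mm across, standing 8 mm out, 115 mm from the calibration key), m: 0 released, 0.005 fully down. Not to be pressed.
- key_mid (a joint): Travel of the middle key (round, 20 mm across, standing 8 mm out, 67 mm from the calibration key), m: 0 released, 0.005 fully down. Not to be pressed.
- weight_block: Dark wooden block, fixed, 76 (x) by 196 (y) by 24 mm high, origin at the centre of its underside; three round wells 12 mm deep in a row along its y axis, at y -62 mm (large), +6 mm (medium), +62 mm (small), each 3 mm wider than its weight.
- weight_large: The largest check weight: steel, 500 g, upright body 38 mm in diameter and 46 mm high, on it a neck 20 mm in diameter, 6 mm high, and a knob 30 mm in diameter, 10 mm high; 62 mm in all. Origin at the centre of its underside, z up. Starts in the well, its lowest 12 mm inside the block.
- weight_medium: Medium check weight: same shape, 200 g, body 28 mm in diameter, 34 mm high, 46 mm with the knob. Leave alone. Origin under its centre.
- weight_small: Small check weight: same shape, 100 g, body 22 mm in diameter, 27 mm high, 36 mm with the knob. Leave alone. Origin under its centre.
- seed_dish: Open round glass dish with grains in it, 88 mm across, 34 mm high, origin under its centre. Stands between the robot and the work. Leave alone.
- seed_pod: White seed pod with a dark plug: square flange 46 mm wide on a round tapered foot, 40 mm high, origin under its centre. Stands beyond the scale and the block. Leave alone.
Things that resemble listed ones, but are neither listed nor needed, are in the scene too. Leave any yellow look-alike of the weight_large alone.

How it is judged (in metres and radians):
On the way, in this order (a step that is already met when the one before it is completed fails the run):
1. the large weight stands upright on the pan, its axis within 10 mm of the pan's centre, let go and at rest (horizontal distance between weight_large and pan_center below 0.01 m and z of weight_large in the frame of pan_center between -0.003 and 0.003 m and angle between weight_large's own z axis and vertical below 0.06 rad and value of joint pan between 0.001 and 0.0025 m and contact force between weight_large and the arm below 0.1 N and linear speed of weight_large below 0.02 m/s and contact force between weight_large and the fingers below 0.1 N), for 0.2 s.
2. the calibration key is held down by the robot (more than 4 of its 5 mm) without a break for 2.5 s, with the weight on the pan (value of joint cal_key above 0.004 m and (contact force between cal_key and the fingers above 1 N or contact force between cal_key and the arm above 1 N) and horizontal distance between weight_large and pan_center below 0.01 m and z of weight_large in the frame of pan_center below 0.003 m), for 2.5 s.
At the end, for the whole second after the job is handed in: The robot is still holding the calibration key down, more than 4 mm of its 5 mm, and the large weight stands free, upright and at rest on the pan, within 10 mm of its centre (all of step 2 and z of weight_large in the frame of pan_center above -0.003 m and angle between weight_large's own z axis and vertical below 0.06 rad and value of joint pan between 0.001 and 0.0025 m and contact force between weight_large and the arm below 0.1 N and linear speed of weight_large below 0.02 m/s and contact force between weight_large and the fingers below 0.1 N); the arm keeps its last pose, push and grip.
It fails at once if the pan is driven onto its overload stop (5.7 mm or more) (value of joint pan above 0.0057 m).
It fails at once if the calibration key is leaned on with more than 30 N (contact force between cal_key and anything else above 30 N).
It fails at once if a round key is pressed more than 2.5 mm (value of joint any of key_left, key_mid above 0.0025 m).
It fails at once if another weight, the dish or the pod is moved by more than 20 mm (distance of any of weight_medium, weight_small, seed_dish, seed_pod from where it was at the start of the episode above 0.02 m).
It also fails if it takes over 61 s, if anything falls off the work surface, if the arm or the gripper's body presses on something with over 40 N, if the wrist force passes 120 N, or if a joint passes its speed limit or range.

### The arm

A 7-joint arm with a two-finger parallel gripper is mounted at the origin on the work surface. World frame = base frame: x ahead of the robot, y to its left, z up, the work surface at z = 0. Lengths are in mm, angles in rad, forces in N, time in s.
With the tool pointing down it reaches from about 400 to 850 mm from the base axis. Payload 6.9 kg.
Tool frame: the origin (TCP) lies at the centre of the arm's flange, where the gripper is bolted on; the fingertips stand 173 mm ahead of it and the grasp point (between the pads) lies 155 mm ahead of it; z points along the fingers, y is the line along which they close (so a half turn about z gives the same grasp; the last joint's range is limited). The gripper opens to 85 mm and grips with 20 to 120 N. Pads are 22 mm wide; open, the fingers measure 114 mm over their backs; the gripper's body (76 mm by 85 mm) begins 54 mm behind the grasp point. The pads swing forward as they close: fully open they stand 13 mm farther back than shut.
Start: joints at [1.349, 0.507, -0.238, 1.5, 0.126, 1.149, -0.155], TCP at [201.196, -591.725, 404.675] pointing down, gripper open.
Joint ranges: [-3.08, 3.08], [-0.24, 2.05], [-1.43, 1.35], [0, 2.5], [-1.52, 4.66], [0.17, 1.96], [-2.89, 2.89]. Speed limits (rad/s): [2.39, 2.39, 3.14, 3.14, 3.14, 3.14, 3.14].

### API

Orientations are given as a unit quaternion [x, y, z, w].
In Python, from cell import robot gives the robot as it stands. The module is installed in compiled form; this text tells all that it offers.
- The arm moves only by the tool step_arm, never from a script. Its argument "commands" is a list of rows, each an object of numbers: "x", "y", "z": the shift along the tool's x, y, z in m; "ax", "ay", "az": the turn, a rotation vector about the tool's x, y, z in degrees; "hand": the gripper's target within -1 to 1 (fully open at 1, half-way at 0, shut at -1). In form: [{"x": .., "y": .., "z": .., "ax": .., "ay": .., "az": .., "hand": ..}, ...]. A call has 1 to 10 rows; each row shifts and turns the commanded pose from where the row before left it, along the tool's axes as they then stand; what a row does not reach is not made up. A row lasts 1/10 s, in which the tool goes at most 50 mm and 8.59 degrees, less where a joint would pass 70% of its speed; a pose out of reach is approached as far as the arm can. A call with a gripper value outside its range is refused whole. The fingers move at their own pace and stop on an object; the grip force is fixed at half the most. Time passes only in rows, so rows that do not move let the fingers close. It gives the time, the measured TCP pose, the force, the opening and the grip force at its end, in the units of the state.
- robot.state(): the state, without advancing time (a new reading comes with each control period).
- robot.camera(name): name is "scene" or "top"; returns (picture, depth): 420x560x3 uint8, red, green, blue; 420x560 float32, mm along the optical axis (not along the pixel's ray), 0 where there is no reading.
- robot.camera_params(name): a dict with "fx", "fy", "cx", "cy" (pixels), "R" (3x3) and "t" (3): a world point X has camera coordinates R X + t. Camera axes: x right, y down, z forward; pixel columns grow to the right and rows downward; lengths in mm; the calibration is good to about 2 mm. A picture is of the moment at which its call begins. camera_params takes no time and is no camera call.
- robot.close_job(): hands the job in; it is judged then, once.
The state is a dict: "time": time; "joint_positions": joint angles; "qd": joint speeds; "effort": joint torques, N m; "position": TCP position; "eef_rot": TCP orientation; "wrist_force": force on the tool from outside, world axes, zero at the start; "ft_torque": the same for the moment, N m; "gripper_width": finger opening in mm; "gripper_force": force on a finger pad.
Only numpy, scipy, OpenCV 4.12 (cv2) and the standard library are available. Lean on these libraries where they do the work, as an engineer would, in place of code of your own. Each camera call takes 0.05 s, during which the arm holds its last target. There are 200 camera calls.

## Working session

There is one attempt and no reset: what is moved stays moved. The work goes in short steps, Python scripts to look and compute and a tool call to move; the robot and the scene stay as the last step left them, time stands still between calls to the robot, and variables do not carry over. Pictures are saved under pics/ and viewed, at most 10 in all, crops included, and the job is handed in when it is done.

Besides the shell and the picture viewer there is one more tool, called after "Request:" by a JSON object that holds its "fn" and its "kwargs". step_arm: Moves the arm, as the interface text tells. Its arguments: {"type":"object","properties":{"commands":{"type":"array"}},"required":["commands"]}

```bash
mkdir -p pics; cat > h.py <<'E'
import numpy as np, cv2
from cell import robot
def snap(n,f):
    p,d=robot.camera(n); cv2.imwrite(f'pics/{f}.png',p[:,:,::-1]); np.savez(f'pics/{f}.npz',p=p,d=d); return p,d
def ray(n,u,v):
    c=robot.camera_params(n);R=np.array(c['R']);t=np.array(c['t'])
    return -R.T@t, R.T@np.array([(u-c['cx'])/c['fx'],(v-c['cy'])/c['fy'],1])
def onz(n,u,v,z):
    o,d=ray(n,u,v); return o+d*(z-o[2])/d[2]
def two(a,b):
    o1,d1=ray(*a);o2,d2=ray(*b)
    s=np.linalg.lstsq(np.c_[d1,-d2],o2-o1,rcond=None)[0]
    p,q=o1+s[0]*d1,o2+s[1]*d2; return (p+q)/2,np.linalg.norm(p-q)
def cloud(n,d):
    c=robot.camera_params(n);R=np.array(c['R']);t=np.array(c['t'])
    v,u=np.indices(d.shape); P=np.stack([(u-c['cx'])/c['fx']*d,(v-c['cy'])/c['fy']*d,d],-1)
    return (P-t)@R
E
python3 - <<'E'
from h import *
for n in('top','scene'):
    snap(n,n+'1'); c=robot.camera_params(n); print(n,c)
print(robot.state())
E
```

```text
top {'fx': 381.58712348713806, 'fy': 381.58712348713806, 'cx': 280.6583371295248, 'cy': 207.77398513729364, 'R': array([[-0.00601538, -0.99994521,  0.00856701],
       [-0.99898025,  0.00562577, -0.04479747],
       [ 0.04474682, -0.00882775, -0.99895935]]), 't': array([ -1.81321008, 571.96261342, 842.56561729])}
scene {'fx': 431.1495154791889, 'fy': 431.1495154791889, 'cx': 283.1131511144437, 'cy': 207.09311182752901, 'R': array([[-0.25367211,  0.96706581,  0.02083702],
       [ 0.62394145,  0.18005184, -0.76044619],
       [-0.73915325, -0.17990291, -0.64906657]]), 't': array([ 135.70464697, -304.6213304 , 1260.15313409])}
{'time': 0.1, 'joint_positions': array([ 1.34854081,  0.50825639, -0.23751179,  1.50103432,  0.12566922,
        1.14894116, -0.15479296]), 'qd': array([-0.00025759, -0.00209817, -0.00062604, -0.00390021, -0.00082492,
       -0.00013303,  0.00034586]), 'effort': array([-5.35590210e-03, -6.21837902e+01, -2.19468087e+00, -2.50208849e+01,
        1.25589443e-02,  7.66096520e-03, -3.50150356e-05]), 'position': array([ 201.07163048, -591.58247141,  403.91356812]), 'eef_rot': array([ 9.86602618e-01,  1.63139782e-01, -1.43491633e-04, -8.15278389e-04]), 'wrist_force': array([-0.63604447, -0.58387509, -0.14409106]), 'ft_torque': array([ 0.00098536, -0.03683506,  0.04393019]), 'gripper_force': 0.0, 'gripper_width': 85.43831034036279}
```

View pics/top1.png

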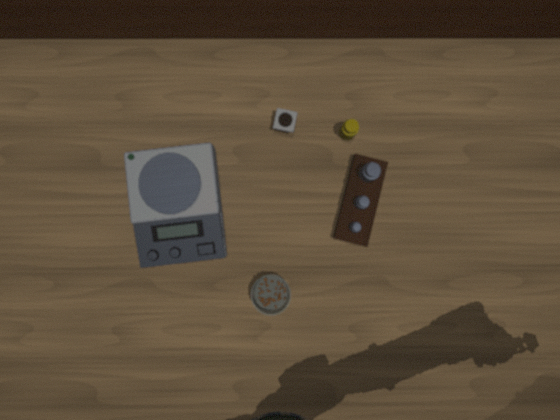

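View pics/scene1.png

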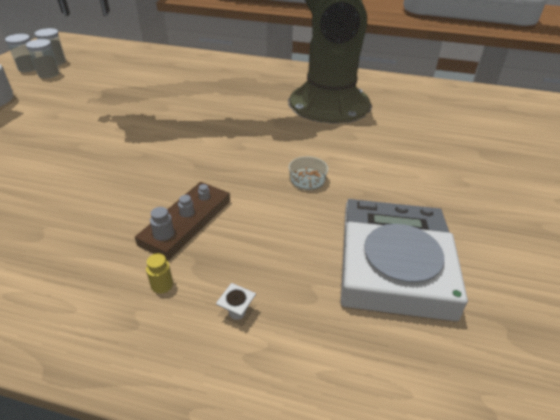

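Top view: the scale is at left with its pan at (170,183), wide key at (206,249) and round keys at (153,255) and (175,253). The block is at (360,200), with steel weights at (371,171), (363,202) and (356,228), and there is a yellow weight at (350,128). The dish is at (270,292) and the pod at (285,120).
Two things could be the large weight: steel at top (371,171) / scene (161,222), and yellow at top (350,128) / scene (158,272). The steel one fits because it is the biggest in the block's end well. I'll confirm with a crop.

```bash
python3 - <<'E'
from h import *
a=cv2.imread('pics/top1.png');b=cv2.imread('pics/scene1.png')
A=cv2.resize(a[110:260,320:400],None,fx=4,fy=4,interpolation=cv2.INTER_CUBIC)
B=cv2.resize(b[180:300,120:240],(480,480),interpolation=cv2.INTER_CUBIC)
C=np.zeros((600,800,3),np.uint8);C[:600,:320]=A;C[:480,320:]=B;cv2.imwrite('pics/crop1.png',C)
for n in('top','scene'):
    d=np.load(f'pics/{n}1.npz')['d'];p=np.load(f'pics/{n}1.npz')['p'];P=cloud(n,d);v,u=np.indices(d.shape);ok=d>0
    c0,c1,c2=(P[...,i] for i in range(3))
    hsv=cv2.cvtColor(p,cv2.COLOR_RGB2HSV)
    if n=='top': pc,wc=(170,183),(371,171)
    else: pc,wc=(403,252),(161,216)
    print(n,'pan',P[pc[1],pc[0]],'knob',P[wc[1],wc[0]])
    m=ok&(np.hypot(u-pc[0],v-pc[1])<70)&(c2>66)&(c2<85)
    if m.any():
        (x,y),r=cv2.minEnclosingCircle(P[m][:,:2].astype(np.float32));print('pan',x,y,r,np.median(c2[m]),m.sum())
    m=ok&(np.hypot(u-wc[0],v-wc[1])<22)&(c2>62)&(c2<90)
    if m.any():
        (x,y),r=cv2.minEnclosingCircle(P[m][:,:2].astype(np.float32));print('knob',x,y,r,np.median(c2[m]),m.sum(),'px',u[m].mean(),v[m].mean())
    if n=='top':
        m=(ok&(u<240)&(c2>20)&(c2<66)).astype(np.uint8); Q=P[m>0][:,:2].astype(np.float32); print('scale rect',cv2.minAreaRect(Q))
        m=ok&(u>320)&(v>145)&(v<260)&(c2>16)&(c2<30);print('block',cv2.minAreaRect(P[m][:,:2].astype(np.float32)),np.median(c2[m]))
        print('dish',P[ok&(np.hypot(u-270,v-292)<25)&(c2>20)].mean(0), 'pod',P[120,285],'yel',P[128,350])
E
```

```text
top pan [622.39353668 226.14923734  71.65194656] knob [ 645.42817723 -194.63098065   72.62815168]
pan 623.8045654296875 229.2339630126953 64.92213439941406 72.19147804361121 3005
knob 648.4827880859375 -198.518310546875 15.145061492919922 73.80792010592656 166 px 372.6927710843373 169.47590361445782
scale rect ((578.5435791015625, 223.89096069335938), (251.7440948486328, 190.77554321289062), 6.444037437438965)
block ((589.5321655273438, -183.0619354248047), (76.84355926513672, 196.31654357910156), 75.12967681884766) 23.90875802800823
dish [374.78971652  18.97276613  31.51138282] pod [763.99553768 -15.63463339  37.74276318] yel [ 739.27416317 -153.70325082   62.77591635]
scene pan [628.96878686 226.56807291  72.20653889] knob [ 659.31708974 -191.23806457   74.48785153]
pan 624.031005859375 227.4552764892578 66.17418670654297 72.28680814726565 3562
knob 651.15869140625 -199.554443359375 15.647342681884766 73.90003720225855 203 px 159.3448275862069 213.85714285714286
```

View pics/crop1.png

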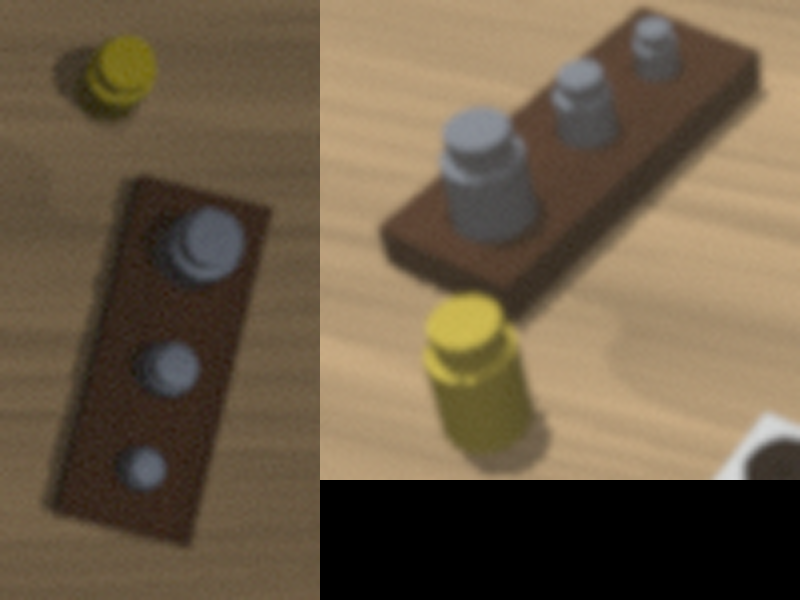

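The crop confirms the steel weight at the block's end, top (371,171): it is the largest, and the yellow one stands on the table. Knob from both views is about (649.5,-199), top z 74, and the block geometry gives the same. I'll turn the tool so it closes across the row and move above it.

```bash
cat >> h.py <<'E'
from scipy.spatial.transform import Rotation as Ro
def to(p,yaw=None):
    "tool-frame shift (m) to TCP p; az (deg) to bring tool x to yaw"
    s=robot.state();R=Ro.from_quat(s['eef_rot']).as_matrix()
    print('t',s['time'],'pos',s['position'].round(1),'xaxis',np.degrees(np.arctan2(R[1,0],R[0,0])).round(2),'z',R[:,2].round(4),'w',round(s['gripper_width'],1),'F',s['wrist_force'].round(1))
    print('shift',(R.T@(np.array(p)-s['position'])/1000).round(4))
E
python3 - <<'E'
from h import *
to([649.5,-199,300])
print(onz('top',206,249,44), onz('scene',368,206,44))
E
```

```text
t 0.1 pos [ 201.1 -591.6  403.9] xaxis 18.78 z [-5.0e-04  1.6e-03 -1.0e+00] w 85.4 F [-0.6 -0.6 -0.1]
shift [ 0.5509 -0.2272  0.1043]
[482.89445429 155.87594197  44.        ] [492.63019048 158.74123535  44.        ]
```

Request:
{"fn": "step_arm", "kwargs": {"commands": [{"az":8.4,"hand":1},{"az":8.4,"hand":1},{"az":8.4,"hand":1},{"az":8.5,"hand":1},{"x":0.025,"y":-0.038,"hand":1},{"x":0.025,"y":-0.038,"hand":1},{"x":0.025,"y":-0.038,"hand":1},{"x":0.025,"y":-0.038,"hand":1},{"x":0.025,"y":-0.038,"hand":1},{"x":0.025,"y":-0.038,"hand":1}]}}

```text
invalid input
```

Request:
{"fn": "step_arm", "kwargs": {"commands": [{"x":0.025,"y":-0.038,"hand":1},{"x":0.025,"y":-0.038,"hand":1},{"x":0.025,"y":-0.038,"hand":1},{"x":0.025,"y":-0.038,"hand":1},{"x":0.025,"y":-0.038,"hand":1},{"x":0.025,"y":-0.038,"hand":1},{"x":0.025,"y":-0.038,"hand":1},{"hand":1},{"hand":1}]}}

```text
invalid input
```

```bash
python3 - <<'E'
from h import *
to([649.5,-199,300])
E
```

```text
t 0.1 pos [ 201.1 -591.6  403.9] xaxis 18.78 z [-5.0e-04  1.6e-03 -1.0e+00] w 85.4 F [-0.6 -0.6 -0.1]
shift [ 0.5509 -0.2272  0.1043]
```

Every row apparently needs all its fields.

Request:
{"fn": "step_arm", "kwargs": {"commands": [{"x":0,"y":0,"z":0,"ax":0,"ay":0,"az":8.4,"hand":1},{"x":0,"y":0,"z":0,"ax":0,"ay":0,"az":8.4,"hand":1},{"x":0,"y":0,"z":0,"ax":0,"ay":0,"az":8.4,"hand":1},{"x":0,"y":0,"z":0,"ax":0,"ay":0,"az":8.5,"hand":1},{"x":0.025,"y":-0.038,"z":0,"ax":0,"ay":0,"az":0,"hand":1},{"x":0.025,"y":-0.038,"z":0,"ax":0,"ay":0,"az":0,"hand":1},{"x":0.025,"y":-0.038,"z":0,"ax":0,"ay":0,"az":0,"hand":1},{"x":0.025,"y":-0.038,"z":0,"ax":0,"ay":0,"az":0,"hand":1},{"x":0.025,"y":-0.038,"z":0,"ax":0,"ay":0,"az":0,"hand":1},{"x":0.025,"y":-0.038,"z":0,"ax":0,"ay":0,"az":0,"hand":1}]}}

```text
time: 1.1
position: [405.9, -408.6, 404.4]
eef_rot: [0.992, -0.13, -0.0, -0.0]
wrist_force: [0.4, -1.2, -1.1]
gripper_width: 85.3
gripper_force: 0.0
```

Request:
{"fn": "step_arm", "kwargs": {"commands": [{"x":0.025,"y":-0.038,"z":0,"ax":0,"ay":0,"az":0,"hand":1},{"x":0.025,"y":-0.038,"z":0,"ax":0,"ay":0,"az":0,"hand":1},{"x":0.025,"y":-0.038,"z":0,"ax":0,"ay":0,"az":0,"hand":1},{"x":0.025,"y":-0.038,"z":0,"ax":0,"ay":0,"az":0,"hand":1},{"x":0.025,"y":-0.038,"z":0,"ax":0,"ay":0,"az":0,"hand":1},{"x":0.025,"y":-0.038,"z":0,"ax":0,"ay":0,"az":0,"hand":1},{"x":0,"y":0,"z":0,"ax":0,"ay":0,"az":0,"hand":1},{"x":0,"y":0,"z":0,"ax":0,"ay":0,"az":0,"hand":1}]}}

```text
time: 1.9
position: [609.2, -226.9, 403.7]
eef_rot: [0.992, -0.128, -0.001, -0.0]
wrist_force: [0.7, -0.2, -0.6]
gripper_width: 85.7
gripper_force: 0.0
```

```bash
python3 - <<'E'
from h import *
to([649.5,-199,300])
E
```

```text
t 1.9 pos [ 609.2 -226.9  403.7] xaxis -14.74 z [-1.4e-03  8.0e-04 -1.0e+00] w 85.7 F [ 0.7 -0.2 -0.6]
shift [ 0.032  -0.0372  0.1037]
```

Request:
{"fn": "step_arm", "kwargs": {"commands": [{"x":0.016,"y":-0.0185,"z":0.035,"ax":0,"ay":0,"az":0,"hand":1},{"x":0.016,"y":-0.0185,"z":0.035,"ax":0,"ay":0,"az":0,"hand":1},{"x":0,"y":0,"z":0.035,"ax":0,"ay":0,"az":0,"hand":1},{"x":0,"y":0,"z":0.035,"ax":0,"ay":0,"az":0,"hand":1},{"x":0,"y":0,"z":0,"ax":0,"ay":0,"az":0,"hand":1},{"x":0,"y":0,"z":0,"ax":0,"ay":0,"az":0,"hand":1}]}}

```text
time: 2.5
position: [648.4, -202.2, 265.0]
eef_rot: [0.991, -0.131, -0.001, 0.0]
wrist_force: [0.5, -0.1, 1.9]
gripper_width: 85.6
gripper_force: 0.0
```

```bash
python3 - <<'E'
from h import *
to([649.5,-199,201])
p,d=snap('scene','scene2')
cv2.imwrite('pics/c2.png',cv2.resize(p[100:280,60:300,::-1],(800,600)))
E
```

```text
t 2.5 pos [ 648.4 -202.2  265. ] xaxis -15.03 z [-1.2e-03 -4.0e-04 -1.0e+00] w 85.6 F [ 0.5 -0.1  1.9]
shift [ 0.0003 -0.0035  0.064 ]
```

View pics/c2.png

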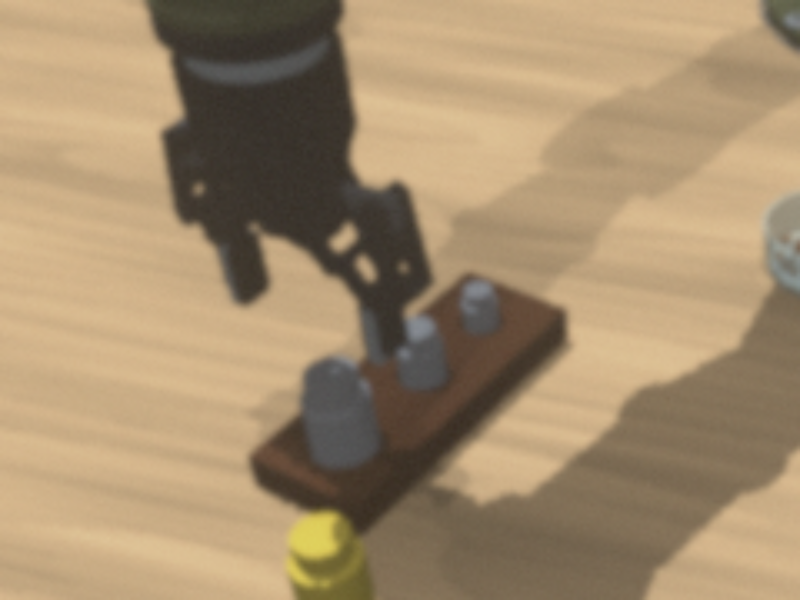

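The fingers straddle the large weight (crop 335,400) with clear room at the medium one. Descending.

Request:
{"fn": "step_arm", "kwargs": {"commands": [{"x":0,"y":-0.0035,"z":0.016,"ax":0,"ay":0,"az":0,"hand":1},{"x":0,"y":0,"z":0.016,"ax":0,"ay":0,"az":0,"hand":1},{"x":0,"y":0,"z":0.016,"ax":0,"ay":0,"az":0,"hand":1},{"x":0,"y":0,"z":0.016,"ax":0,"ay":0,"az":0,"hand":1},{"x":0,"y":0,"z":0,"ax":0,"ay":0,"az":0,"hand":1},{"x":0,"y":0,"z":0,"ax":0,"ay":0,"az":0,"hand":1},{"x":0,"y":0,"z":0,"ax":0,"ay":0,"az":0,"hand":1}]}}

```text
time: 3.25
position: [650.3, -197.7, 202.1]
eef_rot: [0.992, -0.13, 0.001, 0.0]
wrist_force: [-0.2, 0.0, 1.3]
gripper_width: 85.0
gripper_force: 0.0
```

```bash
python3 - <<'E'
from h import *
to([649.5,-199,201])
p,d=snap('top','top3'); q,e=snap('scene','scene3')
C=np.hstack([cv2.resize(p[120:260,310:430],(400,467)),cv2.resize(q[120:260,100:220],(400,467))])
cv2.imwrite('pics/c3.png',C[:,:,::-1])
E
```

```text
t 3.25 pos [ 650.3 -197.7  202.1] xaxis -14.94 z [ 2.e-03 -5.e-04 -1.e+00] w 85.0 F [-0.2  0.   1.3]
shift [-0.0004  0.0015  0.0011]
```

View pics/c3.png

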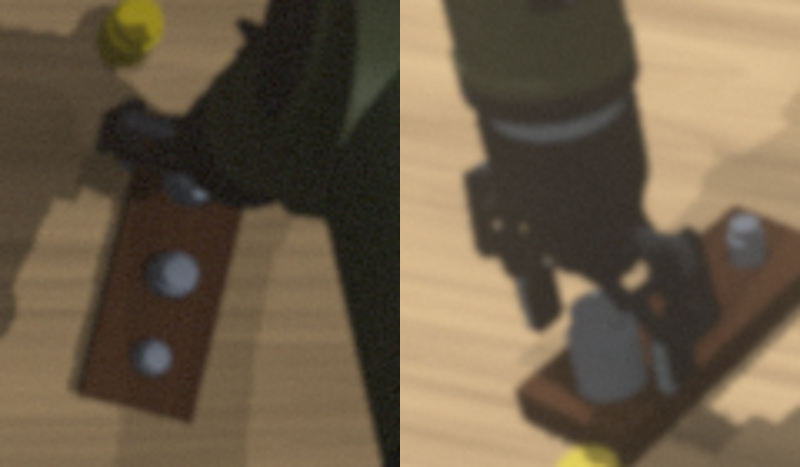

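The weight (right crop 605,345) sits between the fingers. Closing.

Request:
{"fn": "step_arm", "kwargs": {"commands": [{"x":0,"y":0.001,"z":0.001,"ax":0,"ay":0,"az":0,"hand":-1},{"x":0,"y":0,"z":0,"ax":0,"ay":0,"az":0,"hand":-1},{"x":0,"y":0,"z":0,"ax":0,"ay":0,"az":0,"hand":-1},{"x":0,"y":0,"z":0,"ax":0,"ay":0,"az":0,"hand":-1},{"x":0,"y":0,"z":0,"ax":0,"ay":0,"az":0,"hand":-1},{"x":0,"y":0,"z":0,"ax":0,"ay":0,"az":0,"hand":-1},{"x":0,"y":0,"z":0,"ax":0,"ay":0,"az":0,"hand":-1},{"x":0,"y":0,"z":0,"ax":0,"ay":0,"az":0,"hand":-1},{"x":0,"y":0,"z":0,"ax":0,"ay":0,"az":0,"hand":-1},{"x":0,"y":0,"z":0,"ax":0,"ay":0,"az":0,"hand":-1}]}}

```text
time: 4.35
position: [649.6, -198.8, 200.1]
eef_rot: [0.992, -0.13, 0.0, 0.0]
wrist_force: [-1.2, -2.0, 6.0]
gripper_width: 36.2
gripper_force: 61.1
```

Request:
{"fn": "step_arm", "kwargs": {"commands": [{"x":0,"y":0,"z":-0.005,"ax":0,"ay":0,"az":0,"hand":-1},{"x":0,"y":0,"z":-0.005,"ax":0,"ay":0,"az":0,"hand":-1},{"x":0,"y":0,"z":-0.01,"ax":0,"ay":0,"az":0,"hand":-1},{"x":0,"y":0,"z":-0.015,"ax":0,"ay":0,"az":0,"hand":-1},{"x":0,"y":0,"z":-0.02,"ax":0,"ay":0,"az":0,"hand":-1},{"x":0,"y":0,"z":-0.02,"ax":0,"ay":0,"az":0,"hand":-1},{"x":0,"y":0,"z":-0.02,"ax":0,"ay":0,"az":0,"hand":-1},{"x":0,"y":0,"z":-0.02,"ax":0,"ay":0,"az":0,"hand":-1},{"x":0,"y":0,"z":0,"ax":0,"ay":0,"az":0,"hand":-1},{"x":0,"y":0,"z":0,"ax":0,"ay":0,"az":0,"hand":-1}]}}

```text
time: 5.35
position: [649.5, -198.0, 315.3]
eef_rot: [0.992, -0.13, 0.0, -0.0]
wrist_force: [-0.2, 0.1, -5.8]
gripper_width: 36.7
gripper_force: 61.1
```

```bash
python3 - <<'E'
from h import *
to([623.5,229,315])
E
```

```text
t 5.35 pos [ 649.5 -198.   315.3] xaxis -14.89 z [ 9.e-04  1.e-04 -1.e+00] w 36.7 F [-0.2  0.1 -5.8]
shift [-1.348e-01 -4.060e-01  3.000e-04]
```

Request:
{"fn": "step_arm", "kwargs": {"commands": [{"x":-0.006,"y":-0.018,"z":0,"ax":0,"ay":0,"az":0,"hand":-1},{"x":-0.012,"y":-0.036,"z":0,"ax":0,"ay":0,"az":0,"hand":-1},{"x":-0.012,"y":-0.036,"z":0,"ax":0,"ay":0,"az":0,"hand":-1},{"x":-0.012,"y":-0.036,"z":0,"ax":0,"ay":0,"az":0,"hand":-1},{"x":-0.012,"y":-0.036,"z":0,"ax":0,"ay":0,"az":0,"hand":-1},{"x":-0.012,"y":-0.036,"z":0,"ax":0,"ay":0,"az":0,"hand":-1},{"x":-0.012,"y":-0.036,"z":0,"ax":0,"ay":0,"az":0,"hand":-1},{"x":-0.012,"y":-0.036,"z":0,"ax":0,"ay":0,"az":0,"hand":-1},{"x":-0.012,"y":-0.036,"z":0,"ax":0,"ay":0,"az":0,"hand":-1},{"x":-0.012,"y":-0.036,"z":0,"ax":0,"ay":0,"az":0,"hand":-1}]}}

```text
time: 6.35
position: [626.3, 163.8, 313.3]
eef_rot: [0.992, -0.129, -0.001, 0.0]
wrist_force: [0.8, -0.3, -5.1]
gripper_width: 36.3
gripper_force: 61.0
```

Request:
{"fn": "step_arm", "kwargs": {"commands": [{"x":-0.012,"y":-0.036,"z":0,"ax":0,"ay":0,"az":0,"hand":-1},{"x":-0.006,"y":-0.018,"z":0,"ax":0,"ay":0,"az":0,"hand":-1},{"x":0,"y":0,"z":0,"ax":0,"ay":0,"az":0,"hand":-1},{"x":0,"y":0,"z":0,"ax":0,"ay":0,"az":0,"hand":-1},{"x":0,"y":0,"z":0,"ax":0,"ay":0,"az":0,"hand":-1}]}}

```text
time: 6.85
position: [624.0, 216.8, 314.0]
eef_rot: [0.991, -0.131, -0.0, 0.001]
wrist_force: [-0.3, 0.1, -5.2]
gripper_width: 36.3
gripper_force: 61.1
```

```bash
python3 - <<'E'
from h import *
to([623.5,229,270])
p,d=snap('top','top4'); q,e=snap('scene','scene4')
C=np.hstack([cv2.resize(p[110:280,100:250],(400,453)),cv2.resize(q[120:320,330:480],(400,533))[40:493]])
cv2.imwrite('pics/c4.png',C[:,:,::-1])
E
```

```text
t 6.85 pos [624.  216.8 314. ] xaxis -15.01 z [-0.0011 -0.0017 -1.    ] w 36.3 F [-0.3  0.1 -5.2]
shift [-0.0036 -0.0117  0.044 ]
```

View pics/c4.png

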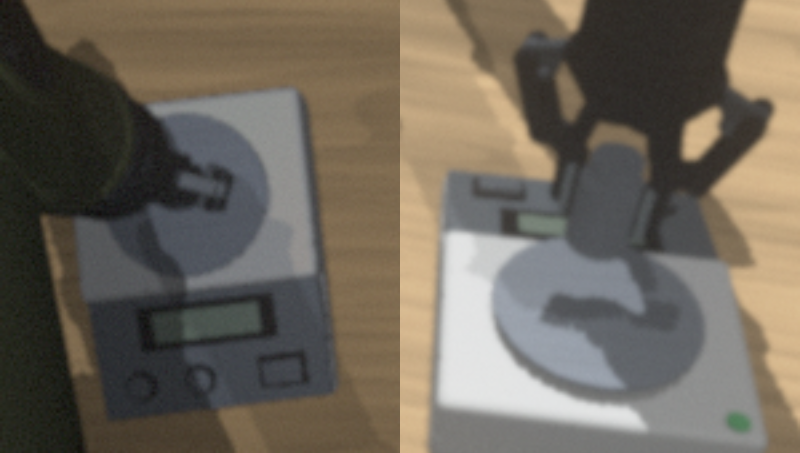

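The weight hangs upright over the pan (right crop 605,200). Going over the centre and down to just above it.

Request:
{"fn": "step_arm", "kwargs": {"commands": [{"x":-0.002,"y":-0.006,"z":0.01,"ax":0,"ay":0,"az":0,"hand":-1},{"x":-0.0016,"y":-0.0057,"z":0.012,"ax":0,"ay":0,"az":0,"hand":-1},{"x":0,"y":0,"z":0.012,"ax":0,"ay":0,"az":0,"hand":-1},{"x":0,"y":0,"z":0.012,"ax":0,"ay":0,"az":0,"hand":-1},{"x":0,"y":0,"z":0,"ax":0,"ay":0,"az":0,"hand":-1},{"x":0,"y":0,"z":0,"ax":0,"ay":0,"az":0,"hand":-1},{"x":0,"y":0,"z":0,"ax":0,"ay":0,"az":0,"hand":-1},{"x":0,"y":0,"z":0,"ax":0,"ay":0,"az":0,"hand":-1}]}}

```text
time: 7.75
position: [623.8, 230.4, 269.4]
eef_rot: [0.992, -0.13, 0.001, -0.0]
wrist_force: [-0.4, 0.1, -4.5]
gripper_width: 36.4
gripper_force: 61.1
```

```bash
python3 - <<'E'
from h import *
for i in range(3): to([623.5,229,260]); robot.camera('top')
E
```

```text
t 7.75 pos [623.8 230.4 269.4] xaxis -14.93 z [ 1.2e-03  4.0e-04 -1.0e+00] w 36.4 F [-0.4  0.1 -4.5]
shift [0.0001 0.0014 0.0094]
t 7.8 pos [623.7 230.4 269.4] xaxis -14.93 z [ 1.1e-03  4.0e-04 -1.0e+00] w 36.5 F [ 0.2 -0.3 -4.5]
shift [0.0002 0.0015 0.0094]
t 7.85 pos [623.7 230.5 269.3] xaxis -14.92 z [ 1.e-03  4.e-04 -1.e+00] w 36.4 F [-0.3  0.3 -4.7]
shift [0.0002 0.0015 0.0093]
```

Request:
{"fn": "step_arm", "kwargs": {"commands": [{"x":0,"y":0.001,"z":0.003,"ax":0,"ay":0,"az":0,"hand":-1},{"x":0,"y":0,"z":0.002,"ax":0,"ay":0,"az":0,"hand":-1},{"x":0,"y":0,"z":0.002,"ax":0,"ay":0,"az":0,"hand":-1},{"x":0,"y":0,"z":0,"ax":0,"ay":0,"az":0,"hand":-1},{"x":0,"y":0,"z":0,"ax":0,"ay":0,"az":0,"hand":-1},{"x":0,"y":0,"z":0,"ax":0,"ay":0,"az":0,"hand":-1}]}}

```text
time: 8.5
position: [623.3, 229.6, 261.8]
eef_rot: [0.992, -0.13, 0.0, -0.0]
wrist_force: [0.4, -1.3, -4.8]
gripper_width: 36.5
gripper_force: 61.1
```

Request:
{"fn": "step_arm", "kwargs": {"commands": [{"x":0,"y":0,"z":0.001,"ax":0,"ay":0,"az":0,"hand":-1},{"x":0,"y":0,"z":0,"ax":0,"ay":0,"az":0,"hand":-1},{"x":0,"y":0,"z":0,"ax":0,"ay":0,"az":0,"hand":-1}]}}

```text
time: 8.8
position: [623.3, 229.5, 260.7]
eef_rot: [0.992, -0.13, -0.0, -0.0]
wrist_force: [0.8, 0.3, -5.4]
gripper_width: 36.3
gripper_force: 61.1
```

Request:
{"fn": "step_arm", "kwargs": {"commands": [{"x":0,"y":0,"z":0.001,"ax":0,"ay":0,"az":0,"hand":-1},{"x":0,"y":0,"z":0,"ax":0,"ay":0,"az":0,"hand":-1},{"x":0,"y":0,"z":0,"ax":0,"ay":0,"az":0,"hand":-1}]}}

```text
time: 9.1
position: [623.3, 229.5, 259.8]
eef_rot: [0.992, -0.13, 0.0, -0.0]
wrist_force: [-0.3, 0.2, -4.2]
gripper_width: 36.5
gripper_force: 61.2
```

Request:
{"fn": "step_arm", "kwargs": {"commands": [{"x":0,"y":0,"z":0.001,"ax":0,"ay":0,"az":0,"hand":-1},{"x":0,"y":0,"z":0,"ax":0,"ay":0,"az":0,"hand":-1},{"x":0,"y":0,"z":0,"ax":0,"ay":0,"az":0,"hand":-1}]}}

```text
time: 9.4
position: [623.3, 229.5, 259.0]
eef_rot: [0.992, -0.13, 0.0, -0.0]
wrist_force: [0.0, -0.5, -1.6]
gripper_width: 36.5
gripper_force: 61.4
```

Request:
{"fn": "step_arm", "kwargs": {"commands": [{"x":0,"y":0,"z":0.0005,"ax":0,"ay":0,"az":0,"hand":-1},{"x":0,"y":0,"z":0,"ax":0,"ay":0,"az":0,"hand":-1},{"x":0,"y":0,"z":0,"ax":0,"ay":0,"az":0,"hand":-1}]}}

```text
time: 9.7
position: [623.3, 229.5, 258.4]
eef_rot: [0.992, -0.13, 0.0, -0.0]
wrist_force: [0.1, -0.5, 0.1]
gripper_width: 36.3
gripper_force: 61.5
```

The weight is now carried by the pan (wrist force about 0). Releasing.

Request:
{"fn": "step_arm", "kwargs": {"commands": [{"x":0,"y":0,"z":0,"ax":0,"ay":0,"az":0,"hand":-0.1},{"x":0,"y":0,"z":0,"ax":0,"ay":0,"az":0,"hand":0},{"x":0,"y":0,"z":0,"ax":0,"ay":0,"az":0,"hand":0.1},{"x":0,"y":0,"z":0,"ax":0,"ay":0,"az":0,"hand":0.3},{"x":0,"y":0,"z":0,"ax":0,"ay":0,"az":0,"hand":0.6},{"x":0,"y":0,"z":0,"ax":0,"ay":0,"az":0,"hand":1},{"x":0,"y":0,"z":0,"ax":0,"ay":0,"az":0,"hand":1},{"x":0,"y":0,"z":0,"ax":0,"ay":0,"az":0,"hand":1},{"x":0,"y":0,"z":0,"ax":0,"ay":0,"az":0,"hand":1}]}}

```text
time: 10.6
position: [623.3, 229.5, 258.2]
eef_rot: [0.992, -0.13, 0.0, -0.0]
wrist_force: [0.3, 0.0, -0.1]
gripper_width: 85.4
gripper_force: 0.0
```

Request:
{"fn": "step_arm", "kwargs": {"commands": [{"x":0,"y":0,"z":-0.01,"ax":0,"ay":0,"az":0,"hand":1},{"x":0,"y":0,"z":-0.02,"ax":0,"ay":0,"az":0,"hand":1},{"x":0,"y":0,"z":-0.03,"ax":0,"ay":0,"az":0,"hand":1},{"x":0,"y":0,"z":-0.03,"ax":0,"ay":0,"az":0,"hand":1},{"x":0,"y":0,"z":-0.03,"ax":0,"ay":0,"az":0,"hand":1},{"x":0,"y":0,"z":0,"ax":0,"ay":0,"az":0,"hand":1},{"x":0,"y":0,"z":0,"ax":0,"ay":0,"az":0,"hand":1}]}}

```text
time: 11.3
position: [623.2, 229.5, 379.6]
eef_rot: [0.992, -0.13, 0.001, -0.001]
wrist_force: [-0.1, 0.8, 0.7]
gripper_width: 85.4
gripper_force: 0.0
```

```bash
python3 - <<'E'
from h import *
R=Ro.from_euler('z',6.44,degrees=True); n=R.apply([-np.sin(np.radians(10)),0,np.cos(np.radians(10))]); print('normal',n)
to(np.array([482.3,157.7,44])+n*(173+60))
p,d=snap('scene','scene5'); P=cloud('scene',d);v,u=np.indices(d.shape)
m=(d>0)&(np.hypot(u-403,v-235)<40)&(P[...,2]>125)&(P[...,2]<142)&(np.hypot(P[...,0]-623,P[...,1]-229)<40)
if m.any():
    (x,y),r=cv2.minEnclosingCircle(P[m][:,:2].astype(np.float32));print('knob',x,y,r,np.median(P[m][:,2]),m.sum())
cv2.imwrite('pics/c5.png',cv2.resize(p[100:325,300:520,::-1],(586,600)))
E
```

```text
normal [-0.17255243 -0.01947685  0.98480775]
t 11.3 pos [623.2 229.5 379.6] xaxis -14.92 z [ 2.e-03  8.e-04 -1.e+00] w 85.4 F [-0.1  0.8  0.7]
shift [-0.1555  0.1206  0.1057]
knob 625.3319091796875 230.15350341796875 15.611930847167969 132.2838169906863 257
```

View pics/c5.png

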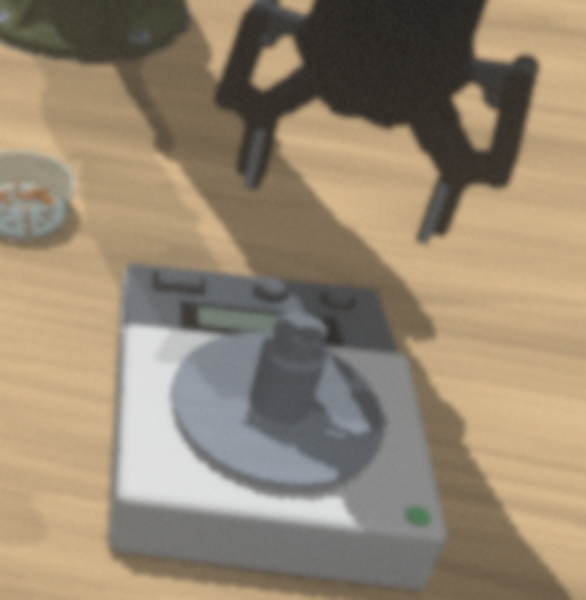

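The weight stands upright at (625,230), top z 132, which is within 2 mm of the pan's centre. Next I'll close the fingers, move over the key, and check its position from the first depth picture.

Request:
{"fn": "step_arm", "kwargs": {"commands": [{"x":-0.015,"y":0.012,"z":0,"ax":0,"ay":0,"az":0,"hand":-1},{"x":-0.03,"y":0.023,"z":0,"ax":0,"ay":0,"az":0,"hand":-1},{"x":-0.03,"y":0.023,"z":0,"ax":0,"ay":0,"az":0,"hand":-1},{"x":-0.03,"y":0.023,"z":0,"ax":0,"ay":0,"az":0,"hand":-1},{"x":-0.03,"y":0.023,"z":0,"ax":0,"ay":0,"az":0,"hand":-1},{"x":-0.02,"y":0.016,"z":0,"ax":0,"ay":0,"az":0,"hand":-1},{"x":0,"y":0,"z":0,"ax":0,"ay":0,"az":-7.1,"hand":-1},{"x":0,"y":0,"z":0,"ax":0,"ay":0,"az":-7.1,"hand":-1},{"x":0,"y":0,"z":0,"ax":0,"ay":0,"az":-7.2,"hand":-1},{"x":0,"y":0,"z":0,"ax":0,"ay":5,"az":0,"hand":-1}]}}

```text
time: 12.35
position: [442.8, 153.1, 376.9]
eef_rot: [0.997, 0.058, 0.042, -0.002]
wrist_force: [-0.8, 0.4, -0.0]
gripper_width: 0.1
gripper_force: 0.0
```

Request:
{"fn": "step_arm", "kwargs": {"commands": [{"x":0,"y":0,"z":0,"ax":0,"ay":5,"az":0,"hand":-1},{"x":0,"y":0,"z":0,"ax":0,"ay":0,"az":0,"hand":-1},{"x":0,"y":0,"z":0,"ax":0,"ay":0,"az":0,"hand":-1},{"x":0,"y":0,"z":0,"ax":0,"ay":0,"az":0,"hand":-1}]}}

```text
time: 12.75
position: [442.7, 153.4, 377.9]
eef_rot: [0.995, 0.056, 0.086, -0.005]
wrist_force: [-0.1, -0.9, -1.0]
gripper_width: 0.3
gripper_force: 0.0
```

```bash
python3 - <<'E'
from h import *
R=Ro.from_euler('z',6.44,degrees=True); n=R.apply([-np.sin(np.radians(10)),0,np.cos(np.radians(10))])
for c in('top','scene'):
    P=cloud(c,np.load(f'pics/{c}1.npz')['d'])
    S=R.inv().apply((P-[578.5,223.9,0]).reshape(-1,3))
    h=(S[:,2]-32-(S[:,0]+125)*np.tan(np.radians(10)))*np.cos(np.radians(10))
    m=(abs(S[:,0]+103)<20)&(abs(S[:,1]+55)<28)&(h>5)&(h<12)
    Q=S[m]; print(c,m.sum(),'scale frame',(Q.min(0)+Q.max(0))/2,np.ptp(Q,0),np.median(h[m]))
to(np.array([482.3,157.7,44])+n*(173+30))
E
```

```text
top 135 scale frame [-99.57289072 -55.02587799  45.09920977] [22.94309891 32.15856007  8.64877339] 8.076676260488869
scene 96 scale frame [-100.10733177  -56.81602233   44.31122204] [23.90478168 30.92571336  7.94394129] 8.02858869260248
t 12.75 pos [442.7 153.4 377.9] xaxis 6.48 z [ 0.17    0.0191 -0.9853] w 0.3 F [-0.1 -0.9 -1. ]
shift [-0.0184  0.0002  0.1327]
```

The key is confirmed within 3 mm of the text's position. Approaching to 10 mm above it.

Request:
{"fn": "step_arm", "kwargs": {"commands": [{"x":-0.009,"y":0,"z":0.02,"ax":0,"ay":0,"az":0,"hand":-1},{"x":-0.008,"y":0,"z":0.03,"ax":0,"ay":0,"az":0,"hand":-1},{"x":0,"y":0,"z":0.03,"ax":0,"ay":0,"az":0,"hand":-1},{"x":0,"y":0,"z":0.03,"ax":0,"ay":0,"az":0,"hand":-1},{"x":0,"y":0,"z":0.02,"ax":0,"ay":0,"az":0,"hand":-1},{"x":0,"y":0,"z":0.02,"ax":0,"ay":0,"az":0,"hand":-1},{"x":0,"y":0,"z":0,"ax":0,"ay":0,"az":0,"hand":-1},{"x":0,"y":0,"z":0,"ax":0,"ay":0,"az":0,"hand":-1},{"x":0,"y":0,"z":0,"ax":0,"ay":0,"az":0,"hand":-1}]}}

```text
time: 13.65
position: [452.1, 154.6, 228.3]
eef_rot: [0.995, 0.056, 0.087, -0.005]
wrist_force: [0.4, 0.1, 1.2]
gripper_width: 0.4
gripper_force: 0.0
```

```bash
python3 - <<'E'
from h import *
R=Ro.from_euler('z',6.44,degrees=True); n=R.apply([-np.sin(np.radians(10)),0,np.cos(np.radians(10))])
to(np.array([483.3,157.7,44])+n*173)
p,d=snap('scene','scene6'); q,e=snap('top','top6')
C=np.hstack([cv2.resize(p[140:290,320:460],(400,429)),cv2.resize(q[180:320,140:270],(400,431))[:429]])
cv2.imwrite('pics/c6.png',C[:,:,::-1])
E
```

```text
t 13.65 pos [452.1 154.6 228.3] xaxis 6.47 z [ 0.1732  0.0199 -0.9847] w 0.4 F [0.4 0.1 1.2]
shift [-0.0012  0.0004  0.014 ]
```

View pics/c6.png

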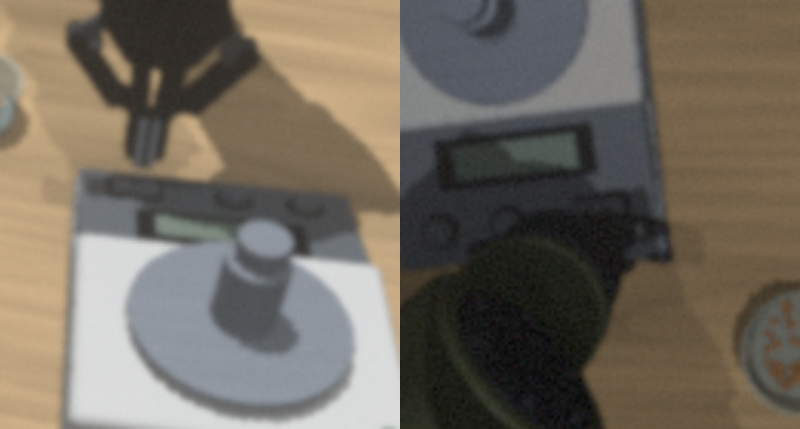

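The fingertips (left crop 148,160) look slightly left/right of the key's centre (136,187). I'll measure them by depth.

```bash
python3 - <<'E'
from h import *
R=Ro.from_euler('z',6.44,degrees=True)
P=cloud('scene',np.load('pics/scene6.npz')['d'])
S=R.inv().apply((P-[578.5,223.9,0]).reshape(-1,3))
h=(S[:,2]-32-(S[:,0]+125)*np.tan(np.radians(10)))*np.cos(np.radians(10))
near=(abs(S[:,0]+103)<30)&(abs(S[:,1]+50)<35)
for a,b in((13,60),(13,30),(30,45),(6,11)):
    Q=S[near&(h>a)&(h<b)]; print(a,b,len(Q),Q.min(0).round(1),Q.max(0).round(1),np.median(Q,0).round(1))
print('tip h',np.percentile(h[near&(h>13)],[0,2,10]))
E
```

```text
13 60 239 [-120.3  -68.    60.4] [-92.  -40.4  97.3] [-98.8 -54.9  80.5]
13 30 25 [-98.6 -66.2  60.4] [-92.  -43.3  67.8] [-94.4 -54.2  65.5]
30 45 108 [-113.2  -68.    67.1] [-92.7 -40.8  82.6] [-98.  -55.3  75.6]
6 11 88 [-110.8  -70.9   42. ] [-88.4 -41.2  47. ] [-98.8 -56.2  44.7]
tip h [22.73031505 47.16116204 92.2268768 ]
```

Aligned within 2 to 3 mm. Descending onto the key in small steps, watching the force.

Request:
{"fn": "step_arm", "kwargs": {"commands": [{"x":0.002,"y":0.001,"z":0.004,"ax":0,"ay":0,"az":0,"hand":-1},{"x":0,"y":0,"z":0.004,"ax":0,"ay":0,"az":0,"hand":-1},{"x":0,"y":0,"z":0.004,"ax":0,"ay":0,"az":0,"hand":-1},{"x":0,"y":0,"z":0.001,"ax":0,"ay":0,"az":0,"hand":-1},{"x":0,"y":0,"z":0,"ax":0,"ay":0,"az":0,"hand":-1},{"x":0,"y":0,"z":0,"ax":0,"ay":0,"az":0,"hand":-1}]}}

```text
time: 14.35
position: [456.2, 154.0, 215.1]
eef_rot: [0.995, 0.056, 0.087, -0.005]
wrist_force: [-0.5, -0.3, 3.0]
gripper_width: 0.1
gripper_force: 0.8
```

Request:
{"fn": "step_arm", "kwargs": {"commands": [{"x":0,"y":0,"z":0.001,"ax":0,"ay":0,"az":0,"hand":-1},{"x":0,"y":0,"z":0.001,"ax":0,"ay":0,"az":0,"hand":-1},{"x":0,"y":0,"z":0,"ax":0,"ay":0,"az":0,"hand":-1},{"x":0,"y":0,"z":0,"ax":0,"ay":0,"az":0,"hand":-1}]}}

```text
time: 14.75
position: [456.5, 153.9, 213.2]
eef_rot: [0.995, 0.056, 0.087, -0.005]
wrist_force: [0.1, -1.1, 2.7]
gripper_width: -0.4
gripper_force: 1.8
```

Request:
{"fn": "step_arm", "kwargs": {"commands": [{"x":0,"y":0,"z":0.001,"ax":0,"ay":0,"az":0,"hand":-1},{"x":0,"y":0,"z":0,"ax":0,"ay":0,"az":0,"hand":-1},{"x":0,"y":0,"z":0,"ax":0,"ay":0,"az":0,"hand":-1}]}}

```text
time: 15.05
position: [456.7, 154.0, 212.2]
eef_rot: [0.995, 0.056, 0.087, -0.005]
wrist_force: [-0.9, -1.0, 4.4]
gripper_width: -0.1
gripper_force: 2.3
```

Request:
{"fn": "step_arm", "kwargs": {"commands": [{"x":0,"y":0,"z":0.001,"ax":0,"ay":0,"az":0,"hand":-1},{"x":0,"y":0,"z":0,"ax":0,"ay":0,"az":0,"hand":-1},{"x":0,"y":0,"z":0,"ax":0,"ay":0,"az":0,"hand":-1}]}}

```text
time: 15.35
position: [456.9, 154.0, 211.1]
eef_rot: [0.995, 0.056, 0.087, -0.005]
wrist_force: [-1.1, -1.4, 5.8]
gripper_width: -0.0
gripper_force: 2.8
```

Request:
{"fn": "step_arm", "kwargs": {"commands": [{"x":0,"y":0,"z":0.0005,"ax":0,"ay":0,"az":0,"hand":-1},{"x":0,"y":0,"z":0,"ax":0,"ay":0,"az":0,"hand":-1},{"x":0,"y":0,"z":0,"ax":0,"ay":0,"az":0,"hand":-1}]}}

```text
time: 15.65
position: [456.9, 154.0, 210.7]
eef_rot: [0.995, 0.056, 0.087, -0.005]
wrist_force: [-1.3, -1.2, 5.3]
gripper_width: 0.3
gripper_force: 3.0
```

Request:
{"fn": "step_arm", "kwargs": {"commands": [{"x":0,"y":0,"z":0.0005,"ax":0,"ay":0,"az":0,"hand":-1},{"x":0,"y":0,"z":0,"ax":0,"ay":0,"az":0,"hand":-1},{"x":0,"y":0,"z":0,"ax":0,"ay":0,"az":0,"hand":-1}]}}

```text
time: 15.95
position: [457.0, 154.0, 210.3]
eef_rot: [0.995, 0.056, 0.087, -0.005]
wrist_force: [-2.0, -2.5, 7.8]
gripper_width: -0.1
gripper_force: 4.0
```

Force has jumped past 6.5 N, so the key is at its stop. I'll add a touch more and hold.

Request:
{"fn": "step_arm", "kwargs": {"commands": [{"x":0,"y":0,"z":0.0003,"ax":0,"ay":0,"az":0,"hand":-1},{"x":0,"y":0,"z":0,"ax":0,"ay":0,"az":0,"hand":-1},{"x":0,"y":0,"z":0,"ax":0,"ay":0,"az":0,"hand":-1},{"x":0,"y":0,"z":0,"ax":0,"ay":0,"az":0,"hand":-1},{"x":0,"y":0,"z":0,"ax":0,"ay":0,"az":0,"hand":-1},{"x":0,"y":0,"z":0,"ax":0,"ay":0,"az":0,"hand":-1},{"x":0,"y":0,"z":0,"ax":0,"ay":0,"az":0,"hand":-1},{"x":0,"y":0,"z":0,"ax":0,"ay":0,"az":0,"hand":-1},{"x":0,"y":0,"z":0,"ax":0,"ay":0,"az":0,"hand":-1},{"x":0,"y":0,"z":0,"ax":0,"ay":0,"az":0,"hand":-1}]}}

```text
time: 16.95
position: [457.0, 154.0, 210.3]
eef_rot: [0.995, 0.056, 0.087, -0.005]
wrist_force: [-3.9, -1.3, 10.8]
gripper_width: 0.1
gripper_force: 5.9
```

Request:
{"fn": "step_arm", "kwargs": {"commands": [{"x":0,"y":0,"z":0,"ax":0,"ay":0,"az":0,"hand":-1},{"x":0,"y":0,"z":0,"ax":0,"ay":0,"az":0,"hand":-1},{"x":0,"y":0,"z":0,"ax":0,"ay":0,"az":0,"hand":-1},{"x":0,"y":0,"z":0,"ax":0,"ay":0,"az":0,"hand":-1},{"x":0,"y":0,"z":0,"ax":0,"ay":0,"az":0,"hand":-1},{"x":0,"y":0,"z":0,"ax":0,"ay":0,"az":0,"hand":-1},{"x":0,"y":0,"z":0,"ax":0,"ay":0,"az":0,"hand":-1},{"x":0,"y":0,"z":0,"ax":0,"ay":0,"az":0,"hand":-1},{"x":0,"y":0,"z":0,"ax":0,"ay":0,"az":0,"hand":-1},{"x":0,"y":0,"z":0,"ax":0,"ay":0,"az":0,"hand":-1}]}}

```text
time: 17.95
position: [456.9, 154.0, 210.3]
eef_rot: [0.995, 0.056, 0.087, -0.005]
wrist_force: [-3.7, -1.8, 10.3]
gripper_width: -0.3
gripper_force: 5.9
```

Request:
{"fn": "step_arm", "kwargs": {"commands": [{"x":0,"y":0,"z":0,"ax":0,"ay":0,"az":0,"hand":-1},{"x":0,"y":0,"z":0,"ax":0,"ay":0,"az":0,"hand":-1},{"x":0,"y":0,"z":0,"ax":0,"ay":0,"az":0,"hand":-1},{"x":0,"y":0,"z":0,"ax":0,"ay":0,"az":0,"hand":-1},{"x":0,"y":0,"z":0,"ax":0,"ay":0,"az":0,"hand":-1},{"x":0,"y":0,"z":0,"ax":0,"ay":0,"az":0,"hand":-1},{"x":0,"y":0,"z":0,"ax":0,"ay":0,"az":0,"hand":-1},{"x":0,"y":0,"z":0,"ax":0,"ay":0,"az":0,"hand":-1},{"x":0,"y":0,"z":0,"ax":0,"ay":0,"az":0,"hand":-1},{"x":0,"y":0,"z":0,"ax":0,"ay":0,"az":0,"hand":-1}]}}

```text
time: 18.95
position: [457.0, 154.0, 210.3]
eef_rot: [0.995, 0.056, 0.087, -0.005]
wrist_force: [-2.7, -1.4, 11.7]
gripper_width: 0.2
gripper_force: 5.9
```

Request:
{"fn": "step_arm", "kwargs": {"commands": [{"x":0,"y":0,"z":0,"ax":0,"ay":0,"az":0,"hand":-1},{"x":0,"y":0,"z":0,"ax":0,"ay":0,"az":0,"hand":-1},{"x":0,"y":0,"z":0,"ax":0,"ay":0,"az":0,"hand":-1},{"x":0,"y":0,"z":0,"ax":0,"ay":0,"az":0,"hand":-1},{"x":0,"y":0,"z":0,"ax":0,"ay":0,"az":0,"hand":-1}]}}

```text
time: 19.45
position: [457.0, 154.0, 210.3]
eef_rot: [0.995, 0.056, 0.087, -0.005]
wrist_force: [-3.0, -2.5, 11.4]
gripper_width: 0.2
gripper_force: 5.9
```

The key has been held on its stop for 3.5 s at about 11.5 N, with the position steady. Handing in.

```bash
python3 -c "
from cell import robot
print(robot.close_job())"
```

```text
the job is handed in; nothing more can be done
None
```

I handed the job in with the large weight released upright on the pan, about 2 mm from its centre, and the calibration key held on its stop at about 11.5 N for over 3 s; no verdict came back.

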